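Lock the collar and hold the pivot rod through both bushes of a model frame

TASK

On the timber model frame, first turn the wooden lock collar by its upright peg until its lever points straight at the dark index bar on the upper rail. Then draw the one long dowel out of the stock block and thread it, tapered end down, through the upper bush and on through the lower bush without forcing it. Finish still gripping it there, tip showing clearly below the lower bush but not touching the base board, so that I can put the retaining clip on; leave the short dowels, the plaster cube and the offcut where they are.

Things in the scene. Friction and masses are not known exactly. Their poses are not given: they have to be found in the camera images.
- lock_collar (a joint): Angle (rad) of the lock collar about its vertical axis on the frame's round column. It grows anticlockwise seen from above; 0: lever along the frame's -x; 1.571: lever along the frame's -y, straight at the index bar, which is the locked mark (no stop or click there; end stops at 0 and 2.6). Stiff friction of about 0.12 N m: it stays where it is left.
- collar_peg (a point): Upright round wooden peg on the collar's lever, 12 mm in diameter, 58 mm from the collar's axis; turns with the collar. The point is on the peg's centre line at world height 190 mm; the peg's top is at 208 mm and the lever's top, out of which it stands, at 164 mm.
- collar_axis (a point): Point on the collar's vertical turning axis, world height 188 mm, in the frame's orientation. Nothing stands there higher than 167 mm (collar and column top). Collar 60 mm in diameter.
- upper_bush (a point): Centre of the mouth (top face, world height 146 mm) of the upper bush: a dark steel block 50 x 50 x 18 mm at the end of the upper rail with a vertical through hole 20 mm in diameter, mouth chamfered 3 mm. It lies 100 mm along the frame's +y from the collar's axis. Axes are the frame's: z up, +y from the column towards the bushes. The dark index bar (6 mm wide, 10 mm tall) lies on the rail's other end, 71 to 97 mm to the -y side of the collar's axis.
- lower_bush (a point): Centre of the top face (world height 83 mm) of the lower bush, the same block and hole directly below the upper one; its underside is at 65 mm. Below it is open space down to the base board's top at 20 mm.
- rod_center (a point): Middle of the long wooden dowel: 16 mm in diameter, 180 mm long, about 45 g, z along it towards its plain top end. It starts upright in one of the three holes of the stock block (a wooden block 190 x 60 x 55 mm; holes 60 mm apart, 17.5 mm wide, 45 mm deep, the dowel's tip at world height 10 mm, its top at 190 mm). The frame and the stock block are fixed to the table.
- rod_tip (a point): Centre of the lower end of the long dowel, tapered over the last 12 mm from 16 to 9 mm diameter.
- short_a_center (a point): Middle of a short dowel, 16 mm in diameter and 100 mm long, upright in another hole of the stock block, top at 110 mm. Leave it alone.
- short_b_center (a point): Middle of the other short dowel, the same size, in the remaining hole. Leave it alone.
- plaster_cube_center (a point): Centre of a loose plaster cube, 50 mm, on the table. Leave it alone.
- offcut_center (a point): Centre of a loose timber offcut 45 x 90 x 22 mm on the table. Leave it alone.
Mind the look-alikes: they are no part of the job. What is shaped like the part that bears rod_center but orange is not meant.

How it is judged:
By the outcome, as a careful person would: the job done as asked, in the order asked, and still so for the second after the job is handed in, while the arm keeps its last pose, push and grip.
It also fails if it takes over 66 s, if anything falls off the work surface, if the arm or the gripper's body presses on something with over 40 N, if the wrist force passes 120 N, or if a joint passes its speed limit or range.

ROBOT

A 6-joint arm with a two-finger parallel gripper is mounted at the origin on the work surface. World frame = base frame: x ahead of the robot, y to its left, z up, the work surface at z = 0. Lengths are in m, angles in degrees, forces in N, time in s.
With the tool pointing down it reaches from about 0.3 to 0.75 m from the base axis. Payload 8.5 kg.
Tool frame: the origin (TCP) lies on the mounting face of the last link; the fingertips stand tip_extent ahead of it and the grasp point (between the pads) lies 155 mm ahead of it (tip_extent is the distance from the TCP to the fingertips, in m); z points along the fingers, y is the line along which they close (so a half turn about z gives the same grasp; the last joint's range is limited). The gripper opens to 85 mm and grips with 20 to 120 N. Pads are 22 mm wide; open, the fingers measure 114 mm over their backs; the gripper's body (76 mm by 85 mm) begins 54 mm behind the grasp point. The pads swing forward as they close: fully open they stand 13 mm farther back than shut.
Start: joints at [-87.049, 21.807, 74.336, -0, 83.858, -12.336], TCP at [0.145, -0.531, 0.405] pointing down, gripper open.
Joint ranges: [-178.18, 178.18], [-50.72, 133.34], [12.68, 142.11], [-81.47, 261.47], [9.98, 163.14], [-165.26, 165.26]. Speed limits (degrees/s): [136.94, 136.94, 180, 180, 180, 180].

INTERFACE

Orientations are given as a 3x3 rotation matrix whose columns are the frame's x, y, z axes.
In Python, from rig import observe, get_image, camera_params, close_job, tip_extent gives the robot as it stands.
- The arm moves only by the shell command python3 -m creep 'ROWS' [FORCE]. ROWS is JSON, a list of rows, each an object with "jaw": the gripper's target within -1 to 1 (shut at 1, half-way at 0, fully open at -1); "travel": the shift along the world's x, y, z in mm, a list of three; "roll": the turn about the world's z in rad. A call has 1 to 12 rows; each row is the pose to reach, as a shift and turn from the pose commanded when the call began; what a row does not reach only later rows make up. A row lasts 1/10 s, in which the tool goes at most 50 mm and 8.59 degrees, less where a joint would pass 70% of its speed; a pose out of reach is approached as far as the arm can. A call with a gripper value outside its range is refused whole. The fingers move at their own pace and stop on an object; FORCE is the grip in N (left out, the last holds). Time passes only in rows, so rows that repeat a pose let the fingers close. It gives the time, the measured TCP pose, the force, the opening and the grip force at its end, in the units of the state.
- observe(): the state, without advancing time (a new reading comes with each control period).
- get_image(name): name is "scene" or "side" or "wrist"; returns (picture, depth): 400x640x3 uint8, red, green, blue; 400x640 float32, m along the optical axis (not along the pixel's ray), 0 where there is no reading.
- camera_params(name): a dict with "mtx" (3x3 intrinsics, pixels), "extrinsics" (4x4, takes a point from camera to world coordinates). Camera axes: x right, y down, z forward; pixel columns grow to the right and rows downward; lengths in m; the calibration is good to about 2 mm. A picture is of the moment at which its call begins: read the wrist's pose just before it. camera_params takes no time and is no camera call; for the wrist camera it gives the pose at the moment of the call.
- close_job(): hands the job in; it is judged then, once.
The state is a dict: "time_s": time; "q": joint angles; "qvel": joint speeds; "joint_efforts": joint torques, N m; "position": TCP position; "tool_rot": TCP orientation; "ft_force": force on the tool from outside, world axes, zero at the start; "wrist_torque": the same for the moment, N m; "grip_width": finger opening in m; "gripper_force": force on a finger pad.
Only numpy, scipy, OpenCV 4.12 (cv2) and the standard library are available. Lean on these libraries where they do the work, as an engineer would, in place of code of your own. Each camera call takes 0.05 s, during which the arm holds its last target. There are 200 camera calls.

## Working session

There is one attempt and no reset: what is moved stays moved. The work goes in short steps, Python scripts to look and compute and a shell command to move; the robot and the scene stay as the last step left them, time stands still between calls to the robot, and variables do not carry over. Pictures are saved under pics/ and viewed, at most 10 in all, crops included, and the job is handed in when it is done.

```bash
mkdir -p pics; ls; cat > h.py <<'E'
import numpy as np, cv2
from rig import observe,get_image,camera_params,close_job,tip_extent
def grab(n,tag):
    P=camera_params(n); im,d=get_image(n)
    np.savez(f'pics/{tag}.npz',im=im,d=d,K=P['mtx'],T=P['extrinsics'])
    cv2.imwrite(f'pics/{tag}.png',im[:,:,::-1]); return im,d
def load(tag):
    z=np.load(f'pics/{tag}.npz'); return z['im'],z['d'],np.array(z['K']),np.array(z['T'])
def ray(tag,u,v,z):
    "intersect pixel ray with plane world z"
    _,_,K,T=load(tag); r=T[:3,:3]@np.linalg.inv(K)@[u,v,1]; o=T[:3,3]
    return o+r*(z-o[2])/r[2]
def cloud(tag):
    _,d,K,T=load(tag); v,u=np.mgrid[:d.shape[0],:d.shape[1]]
    c=np.stack([(u-K[0,2])/K[0,0]*d,(v-K[1,2])/K[1,1]*d,d],-1)
    return c@T[:3,:3].T+T[:3,3]
def proj(tag,p):
    _,_,K,T=load(tag); c=T[:3,:3].T@(np.array(p)-T[:3,3]); q=K@c; return q[:2]/q[2]
def crop(tag,u0,u1,v0,v1,f,name):
    im,*_=load(tag); cv2.imwrite(f'pics/{name}.png',cv2.resize(im[v0:v1,u0:u1,::-1],None,fx=f,fy=f,interpolation=cv2.INTER_CUBIC))
E
python3 - <<'E'
from h import *
grab('scene','s0');grab('side','d0')
print(tip_extent if not callable(tip_extent) else tip_extent()); o=observe()
print(o)
for n in('scene','side'): print(n,camera_params(n)['extrinsics'])
a=cv2.imread('pics/s0.png');b=cv2.imread('pics/d0.png')
E
```

```text
pics
0.1734
{'time_s': 0.1, 'q': array([-8.70495768e+01,  2.18391195e+01,  7.43801874e+01, -1.40194253e-03,
        8.38609826e+01, -1.23347822e+01]), 'qvel': array([ 0.01508822, -0.08812548, -0.16713308,  0.00940208, -0.00120021,
       -0.0243269 ]), 'joint_efforts': array([ 2.90193013e-03, -4.49219906e+01, -2.31657743e+01, -1.75260070e-04,
        3.72440438e-03, -8.59069530e-06]), 'position': array([ 0.14499603, -0.53050118,  0.40415603]), 'tool_rot': array([[ 9.64624841e-01,  2.63626454e-01, -9.64242321e-05],
       [ 2.63626327e-01, -9.64623867e-01,  1.39820561e-03],
       [ 2.75590870e-04, -1.37416383e-03, -9.99999018e-01]]), 'ft_force': array([ 0.12140048, -0.00432697,  0.75806186]), 'wrist_torque': array([-0.00802284, -0.02016473, -0.01184043]), 'gripper_force': 0.0, 'grip_width': 0.08570210689609065}
scene [[ 0.40123805  0.71884963 -0.56768234  1.02192765]
 [ 0.91596611 -0.31742808  0.2454496  -0.1570328 ]
 [-0.00375696 -0.6184615  -0.78580612  0.68533759]
 [ 0.          0.          0.          1.        ]]
side [[-0.98668806 -0.10962906  0.12011721  0.49876064]
 [-0.16164301  0.58011717 -0.79833302  0.75854416]
 [ 0.01783844 -0.80712176 -0.59011546  0.69018417]
 [ 0.          0.          0.          1.        ]]
```

View pics/s0.png

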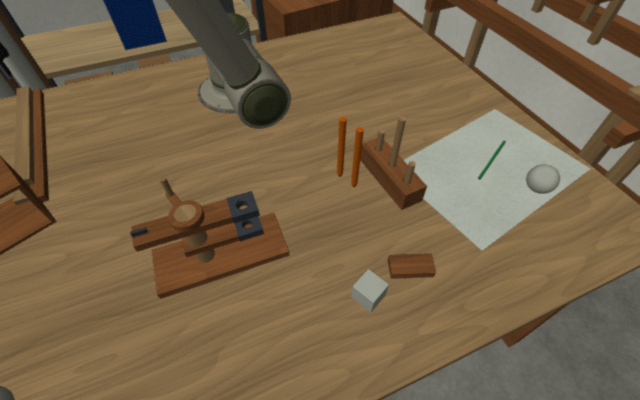

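View pics/d0.png

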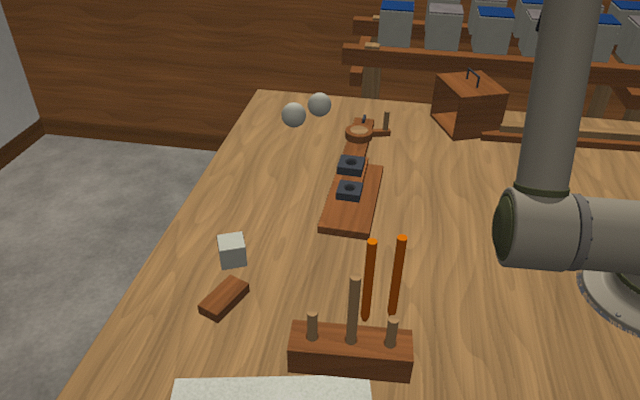

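```bash
python3 - <<'E'
from h import *
a=load('s0')[0];
r=lambda im,u0,u1,v0,v1,f:cv2.resize(im[v0:v1,u0:u1,::-1],None,fx=f,fy=f,interpolation=cv2.INTER_CUBIC)
b=load('d0')[0]
c1=r(a,125,265,175,275,4)            #560x400
c2=r(a,330,430,110,210,2)            #200
c3=r(b,280,420,100,250,2) 
out=np.zeros((600,800,3),np.uint8); out[:400,:560]=c1; out[:200,580:780]=c2; out[200:500,520+0:800]=0
out[210:510,520:800]=c3 if False else out[210:510,520:800]
out[400:600,0:0]=0
c4=r(b,280,420,225,385,1); out[402:562,570:710]=c4
cv2.imwrite('pics/c0.png',out)
print('origin',proj('s0',[0,0,0]),'tcp',proj('s0',observe()['position']))
C=cloud('s0')
for n,u,v in[('collar',187,213),('pegtop',166,182),('bush',242,200),('bar',140,232),('rodtop',401,121),('o1',342,120),('o2',358,130),('shortl',380,133),('shortr',409,163)]: print(n,C[v,u].round(3))
print('collar',ray('s0',187,213,.167),'peg',ray('s0',166,180,.208),'bush',ray('s0',241,205,.146),'bar',ray('s0',140,232,.146), 'rod',ray('s0',401,120,.19),ray('d0',355,278,.19))
print('side collar',ray('d0',359,131,.167),'bush',ray('d0',351,162,.146),'peg',ray('d0',387,112,.208))
E
```

```text
origin [236.61378051  88.48318599] tcp [-83.82760939   5.45294862]
collar [ 0.574 -0.22   0.167]
pegtop [ 0.522 -0.236  0.202]
bush [ 0.566 -0.121  0.144]
bar [ 0.571 -0.305  0.153]
rodtop [0.534 0.24  0.19 ]
o1 [0.472 0.133 0.181]
o2 [0.513 0.151 0.18 ]
shortl [0.47  0.238 0.107]
shortr [0.586 0.244 0.111]
collar [ 0.57458737 -0.21960369  0.167     ] peg [ 0.52274987 -0.23431717  0.208     ] bush [ 0.57856691 -0.12597719  0.146     ] bar [ 0.56493842 -0.30652465  0.146     ] rod [0.53173832 0.24125214 0.19      ] [0.52806854 0.25099392 0.19      ]
side collar [ 0.57027111 -0.21323845  0.167     ] bush [ 0.57526838 -0.11922603  0.146     ] peg [ 0.51545467 -0.23172045  0.208     ]
```

View pics/c0.png

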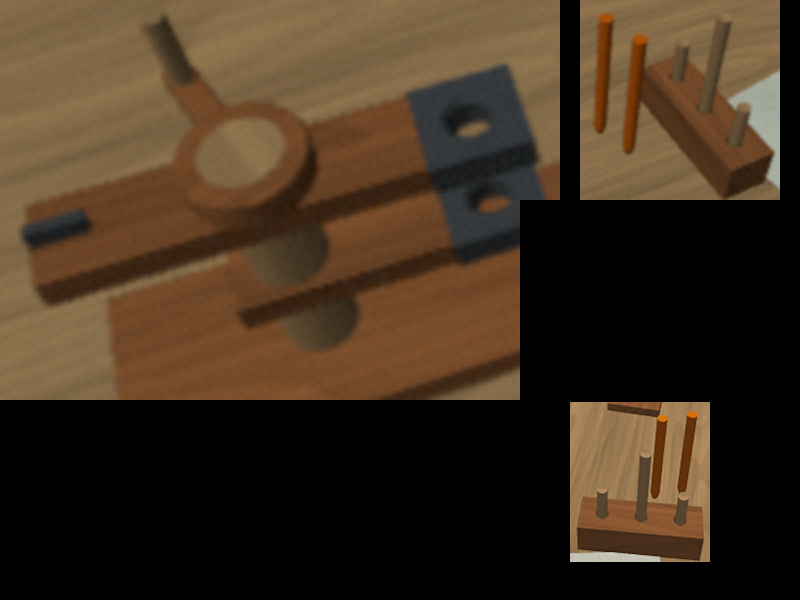

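The one meant is the bare wooden long dowel in the stock block's middle hole, at scene (401,120). The two orange ones at (342,120) and (358,130) are look-alikes. The lever is about 20° from frame −x, its peg top is at (165,180), and the bar is at (140,232). Next I look at the frame from above.

```bash
python3 -m creep '[{"jaw":-1,"travel":[45,33,20],"roll":0},{"jaw":-1,"travel":[85,63,30],"roll":0},{"jaw":-1,"travel":[125,93,45],"roll":0},{"jaw":-1,"travel":[165,123,60],"roll":0},{"jaw":-1,"travel":[205,153,80],"roll":0},{"jaw":-1,"travel":[245,183,95],"roll":0},{"jaw":-1,"travel":[285,213,95],"roll":0},{"jaw":-1,"travel":[325,243,95],"roll":0},{"jaw":-1,"travel":[365,273,95],"roll":0},{"jaw":-1,"travel":[405,303,95],"roll":0},{"jaw":-1,"travel":[405,303,95],"roll":0},{"jaw":-1,"travel":[405,303,95],"roll":0}]'
python3 - <<'E'
from h import *
grab('wrist','w0'); o=observe(); print(o['q'],o['position'],camera_params('wrist')['extrinsics'])
for n,p in [('axis',[.572,-.217,.167]),('peg',[.519,-.233,.208]),('bush',[.577,-.123,.146])]: print(n,proj('w0',p))
E
```

```text
time_s: 1.3
position: [0.5518, -0.2257, 0.4987]
tool_rot: [[0.964, 0.267, -0.001], [0.267, -0.964, 0.001], [-0.001, -0.001, -1.0]]
ft_force: [0.3, 0.8, -0.2]
grip_width: 0.0857
gripper_force: 0.0
[-3.37656549e+01  2.42115446e+01  5.52201195e+01 -8.59837920e-03
  1.00645334e+02  4.08292493e+01] [ 0.55070219 -0.22685819  0.49894219] [[ 2.65749769e-01 -9.25452969e-01 -2.70025670e-01  6.18590175e-01]
 [-9.64041947e-01 -2.55237104e-01 -7.40077357e-02 -2.08226488e-01]
 [-4.29891322e-04  2.79983611e-01 -9.60004684e-01  4.68925251e-01]
 [ 0.00000000e+00  0.00000000e+00  0.00000000e+00  1.00000000e+00]]
axis [315.04837956 158.02402246]
peg [316.28558202 235.10699135]
bush [216.24863936 121.23582348]
```

View pics/w0.png

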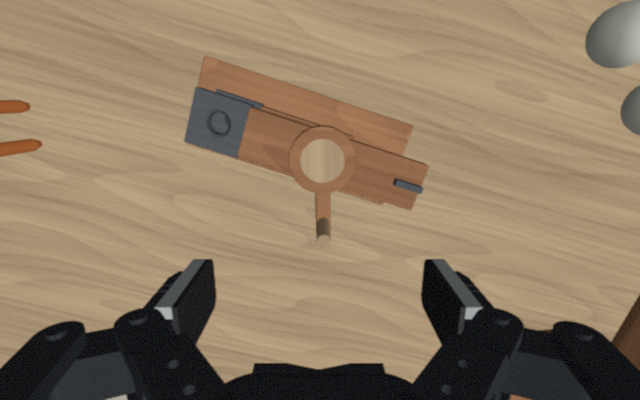

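Wrist view: collar centre (322,159), peg top (323,238), upper bush hole (219,122), bar ends (395,182) to (422,189).

```bash
python3 - <<'E'
from h import *
R=lambda u,v,z:ray('w0',u,v,z)
c=R(322,159,.167);p=R(323,238.5,.208);b=R(219,122.5,.146);x1=R(395,181.5,.157);x2=R(422,188.5,.157)
print(c,p,b,x1,x2,np.linalg.norm((p-c)[:2]),np.linalg.norm((b-c)[:2]),np.linalg.norm(((x1+x2)/2-c)[:2]))
ang=lambda d:np.degrees(np.arctan2(d[1],d[0]))
print('y dir',ang(b-c),ang(b-x2),ang(c-x2),'lever',ang(p-c))
C=cloud('w0');print(C[30,615],C[110,632])
# corner edges of rail: dark steel fit
im,d,_,_=load('w0');m=(im.max(2)<75)&(abs(C[...,2]-.146)<.004)&(C[...,1]>-.17)
uv=C[m][:,:2].astype(np.float32);print(m.sum(),cv2.minAreaRect(uv))
m=(abs(C[...,2]-.167)<.003)&(np.hypot(C[...,0]-.572,C[...,1]+.218)<.05);uv=C[m][:,:2].astype(np.float32);print(cv2.minEnclosingCircle(uv))
E
```

```text
[ 0.57279394 -0.22304433  0.167     ] [ 0.51763076 -0.2389635   0.208     ] [ 0.57656654 -0.12560441  0.146     ] [ 0.56917461 -0.293448    0.157     ] [ 0.56957119 -0.31950546  0.157     ] 0.05741424627288047 0.09751292518451601 0.08350250483134065
y dir 87.78277677673984 87.93384154995127 88.08646835388721 lever -163.90275053517004
[ 0.77374353 -0.49394735  0.0574026 ] [ 0.70775015 -0.56829129  0.04017654]
148 ((0.5825595855712891, -0.12589047849178314), (0.04646972566843033, 0.03579911217093468), 87.57179260253906)
((0.5622880458831787, -0.22447507083415985), 0.03889030963182449)
```

```bash
python3 -m creep '[{"jaw":-1,"travel":[-32.5,-10,-40],"roll":0},{"jaw":-1,"travel":[-32.5,-10,-80],"roll":0},{"jaw":-1,"travel":[-32.5,-10,-115],"roll":0},{"jaw":-1,"travel":[-32.5,-10,-143],"roll":0},{"jaw":-1,"travel":[-32.5,-10,-143],"roll":0},{"jaw":0.3,"travel":[-32.5,-10,-143],"roll":0},{"jaw":0.5,"travel":[-32.5,-10,-143],"roll":0},{"jaw":0.5,"travel":[-32.5,-10,-143],"roll":0}]' 25
python3 - <<'E'
from h import *
grab('wrist','w1'); o=observe(); print(o['position'],o['grip_width'],o['ft_force'],o['wrist_torque'])
import rig;print(rig.tip_extent)
for n,p in [('peg',[.5175,-.238,.208]),('axis',[.573,-.222,.167])]: print(n,proj('w1',p))
E
```

```text
time_s: 2.15
position: [0.5175, -0.2377, 0.3583]
tool_rot: [[0.965, 0.263, 0.002], [0.263, -0.965, -0.002], [0.002, 0.002, -1.0]]
ft_force: [0.4, -0.3, -0.2]
grip_width: 0.0439
gripper_force: 0.0
[ 0.51747123 -0.2376328   0.35802448] 0.036072565272795606 [ 0.19736807 -0.02403818 -0.1737915 ] [-0.04126953 -0.02438574 -0.01345982]
0.1734
peg [317.6111306  290.07212343]
axis [315.67581886 129.87384854]
```

View pics/w1.png

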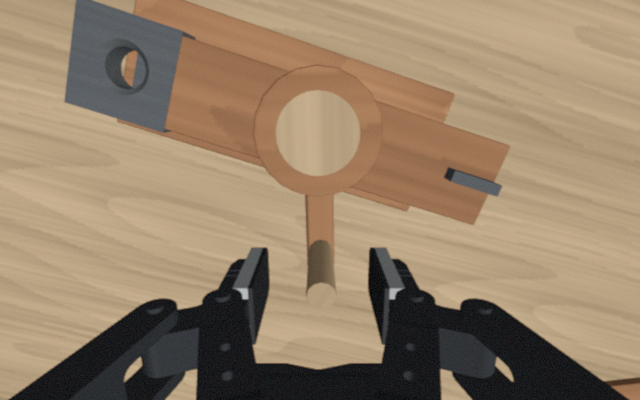

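The peg top (321,290) is centred between the pads. I re-measure the frame from this nearer view: collar (318,131), bush mouth (127,67), bar top from (454,172) to (500,187).

```bash
python3 - <<'E'
from h import *
from scipy.optimize import least_squares
R=lambda u,v,z:ray('w1',u,v,z)
c=R(318.3,130.5,.167);b=R(126.5,67.5,.146);p=R(321,292,.208);e1=R(476,179,.156)
ang=lambda d:np.degrees(np.arctan2(d[1],d[0]))
print(c,b,p,e1,np.linalg.norm((b-c)[:2]),ang(b-c),ang(c-e1),ang(b-e1),ang(p-c))
E
python3 -m creep '[{"jaw":1,"travel":[0,0,0],"roll":0},{"jaw":1,"travel":[0,0,0],"roll":0},{"jaw":1,"travel":[0,0,0],"roll":0},{"jaw":1,"travel":[0,0,0],"roll":0}]' 30
```

```text
[ 0.57304418 -0.22322397  0.167     ] [ 0.57594149 -0.12528513  0.146     ] [ 0.51703388 -0.23949044  0.208     ] [ 0.56993865 -0.30671444  0.156     ] 0.09798168197300311 88.30552228325026 87.86979258975516 88.1049799880986 -163.80567702495472
time_s: 2.6
position: [0.5175, -0.2376, 0.3573]
tool_rot: [[0.965, 0.264, 0.001], [0.264, -0.965, -0.001], [0.0, 0.001, -1.0]]
ft_force: [-1.1, -1.2, 6.1]
grip_width: 0.0111
gripper_force: 29.5
```

```bash
python3 - <<'E'
import numpy as np
a0=np.radians(-163.9);r=58
for k in range(1,13):
    t=np.radians(71.9)*k/12; print(k,round(t,3),(r*np.array([np.cos(a0+t)-np.cos(a0),np.sin(a0+t)-np.sin(a0)])).round(1))
E
```

```text
1 0.105 [ 2.  -5.7]
2 0.209 [  4.6 -11.2]
3 0.314 [  7.7 -16.4]
4 0.418 [ 11.3 -21.2]
5 0.523 [ 15.5 -25.7]
6 0.627 [ 20.1 -29.7]
7 0.732 [ 25.  -33.1]
8 0.837 [ 30.3 -36.1]
9 0.941 [ 35.9 -38.4]
10 1.046 [ 41.7 -40.2]
11 1.15 [ 47.7 -41.4]
12 1.255 [ 53.7 -41.9]
```

```bash
python3 -m creep '[{"jaw":1,"travel":[2,-5.7,0],"roll":0.105},{"jaw":1,"travel":[4.6,-11.2,0],"roll":0.209},{"jaw":1,"travel":[7.7,-16.4,0],"roll":0.314},{"jaw":1,"travel":[11.3,-21.2,0],"roll":0.418},{"jaw":1,"travel":[15.5,-25.7,0],"roll":0.523},{"jaw":1,"travel":[20.1,-29.7,0],"roll":0.627},{"jaw":1,"travel":[25,-33.1,0],"roll":0.732},{"jaw":1,"travel":[30.3,-36.1,0],"roll":0.837},{"jaw":1,"travel":[35.9,-38.4,0],"roll":0.941},{"jaw":1,"travel":[41.7,-40.2,0],"roll":1.046},{"jaw":1,"travel":[47.7,-41.4,0],"roll":1.15},{"jaw":1,"travel":[53.7,-41.9,0],"roll":1.255}]'
python3 -m creep '[{"jaw":1,"travel":[0,0,0],"roll":0},{"jaw":1,"travel":[0,0,0],"roll":0},{"jaw":1,"travel":[0,0,0],"roll":0}]'
python3 - <<'E'
from h import *
grab('wrist','w2'); o=observe(); print(o['q'],o['position'])
E
```

```text
time_s: 3.8
position: [0.5711, -0.2793, 0.3572]
tool_rot: [[0.045, 0.999, -0.001], [0.999, -0.045, 0.001], [0.0, -0.001, -1.0]]
ft_force: [-5.5, 2.3, 7.3]
grip_width: 0.0106
gripper_force: 29.7
time_s: 4.1
position: [0.5713, -0.2792, 0.3572]
tool_rot: [[0.048, 0.999, 0.001], [0.999, -0.048, -0.0], [0.0, 0.001, -1.0]]
ft_force: [-0.9, 0.2, 5.0]
grip_width: 0.0109
gripper_force: 29.6
[-3.66956002e+01  3.24258361e+01  6.40875320e+01  2.29154361e-02
  8.34551474e+01 -3.39268288e+01] [ 0.57128809 -0.27917377  0.35723054]
```

View pics/w2.png

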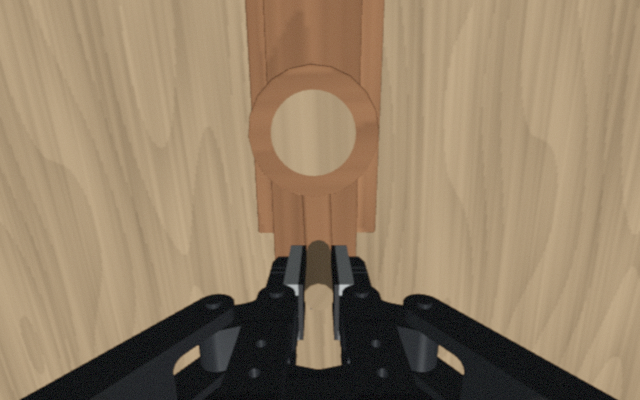

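Gripped peg at (318,290) and lever in line with the rail. Now I release, back off towards −y and up, and check the angle against the bar.

```bash
python3 -m creep '[{"jaw":-0.2,"travel":[0,0,0],"roll":0},{"jaw":-0.2,"travel":[0,0,0],"roll":0},{"jaw":-0.2,"travel":[0,0,0],"roll":0},{"jaw":-0.2,"travel":[0,0,40],"roll":0},{"jaw":-0.2,"travel":[0,-40,70],"roll":0},{"jaw":-0.2,"travel":[0,-70,90],"roll":0},{"jaw":-0.2,"travel":[0,-70,90],"roll":0},{"jaw":-0.2,"travel":[0,-70,90],"roll":0}]'
python3 - <<'E'
from h import *
grab('wrist','w3')
crop('w3',200,440,0,300,2,'c3')
E
```

```text
time_s: 4.95
position: [0.5711, -0.3498, 0.4461]
tool_rot: [[0.05, 0.999, -0.0], [0.999, -0.05, 0.001], [0.001, -0.0, -1.0]]
ft_force: [0.3, 0.3, -0.5]
grip_width: 0.0511
gripper_force: 0.0
```

View pics/c3.png

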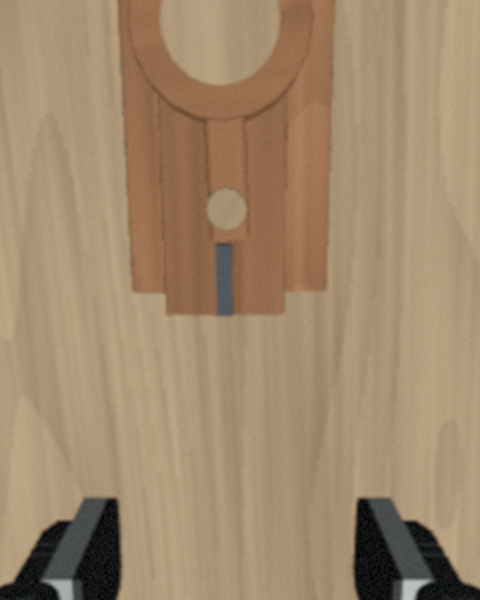

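```bash
python3 - <<'E'
from h import *
R=lambda u,v,z:ray('w3',200+(u-.5)/2,(v-.5)/2,z)
ang=lambda d:np.degrees(np.arctan2(d[1],d[0]))
c=R(221,22,.167);p=R(227,209,.208);l1=R(225.3,122,.164);l2=R(229.5,239,.164);b1=R(224,248,.156);b2=R(225,313,.156)
rl=[R(159,150,.146),R(166,310,.146)];rr=[R(287,150,.146),R(284.5,310,.146)]
bb=[R(121,50,.02),R(133.5,285,.02)]; 
print(c,p,'lever',ang(l2-l1),ang(p-c),ang(l2-c),'bar',ang(b2-b1),ang(b1-c),ang(b2-c),'rail',ang(rl[1]-rl[0]),ang(rr[1]-rr[0]),ang((rl[1]+rr[1])/2-c))
E
```

```text
[ 0.57179265 -0.22406504  0.167     ] [ 0.57124906 -0.28144767  0.208     ] lever -90.91043977612323 -90.5427547771611 -90.75253748499858 bar -92.24415729787097 -92.54340573225879 -92.46882310524101 rail -91.96688474819912 -92.65903903550098 -92.5208973991715
```

Lever is about 1.6° past the bar direction, so I re-grip and turn it back by that much.

```bash
python3 -m creep '[{"jaw":-0.2,"travel":[0,35,0],"roll":0},{"jaw":-0.2,"travel":[0,70,-20],"roll":0},{"jaw":-0.2,"travel":[0,70,-60],"roll":0},{"jaw":-0.2,"travel":[0,70,-90],"roll":0},{"jaw":1,"travel":[0,70,-90],"roll":0},{"jaw":1,"travel":[0,70,-90],"roll":0},{"jaw":1,"travel":[0,70,-90],"roll":0},{"jaw":1,"travel":[0,70,-90],"roll":0},{"jaw":1,"travel":[-0.8,70,-90],"roll":-0.014},{"jaw":1,"travel":[-1.7,70,-90],"roll":-0.029},{"jaw":1,"travel":[-1.7,70,-90],"roll":-0.029},{"jaw":1,"travel":[-1.7,70,-90],"roll":-0.029}]' 30
python3 -m creep '[{"jaw":-0.2,"travel":[0,0,0],"roll":0},{"jaw":-0.2,"travel":[0,0,0],"roll":0},{"jaw":-0.2,"travel":[0,0,0],"roll":0},{"jaw":-0.2,"travel":[0,0,40],"roll":0},{"jaw":-0.2,"travel":[0,-40,70],"roll":0},{"jaw":-0.2,"travel":[0,-70,90],"roll":0},{"jaw":-0.2,"travel":[0,-70,90],"roll":0},{"jaw":-0.2,"travel":[0,-70,90],"roll":0}]'
python3 - <<'E'
from h import *
grab('wrist','w4')
crop('w4',200,440,0,200,3,'c4')
E
```

```text
time_s: 6.2
position: [0.5696, -0.2794, 0.3583]
tool_rot: [[0.079, 0.997, 0.003], [0.997, -0.079, -0.001], [-0.001, 0.003, -1.0]]
ft_force: [2.1, 2.2, 6.7]
grip_width: 0.0107
gripper_force: 29.9
time_s: 7.0
position: [0.5693, -0.3499, 0.4461]
tool_rot: [[0.079, 0.997, -0.001], [0.997, -0.079, 0.001], [0.001, -0.001, -1.0]]
ft_force: [-0.1, 0.5, -0.5]
grip_width: 0.0509
gripper_force: 0.0
```

View pics/c4.png

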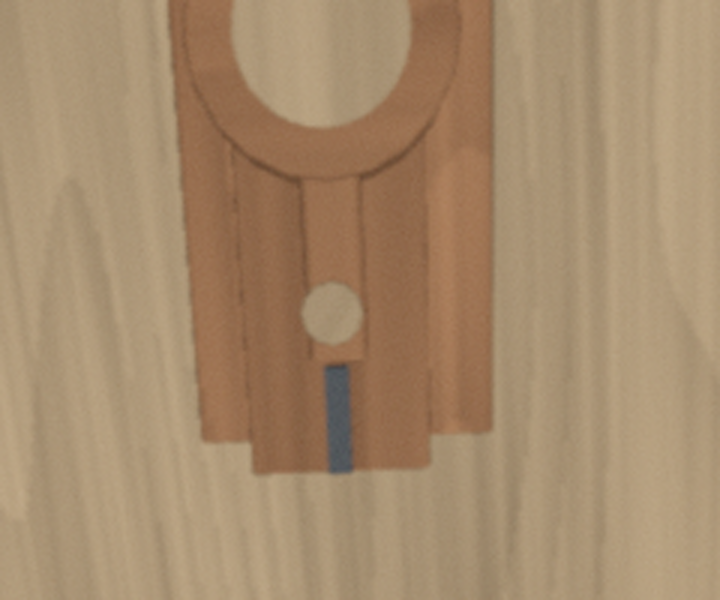

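Lever edges are centred at (330,183) and (337,355), and the bar at (337,367) and (341,470). Their slopes match, so the collar is aligned. Next, the dowel.

```bash
python3 -m creep '[{"jaw":-0.5,"travel":[-4,43,15],"roll":0},{"jaw":-0.5,"travel":[-8,90,25],"roll":0},{"jaw":-0.5,"travel":[-12,138,34],"roll":0},{"jaw":-0.5,"travel":[-16,187,34],"roll":0},{"jaw":-0.5,"travel":[-20,236,34],"roll":0},{"jaw":-0.5,"travel":[-24,285,34],"roll":0},{"jaw":-0.5,"travel":[-28,334,34],"roll":0},{"jaw":-0.5,"travel":[-32,383,34],"roll":0},{"jaw":-0.5,"travel":[-36,432,34],"roll":0},{"jaw":-0.5,"travel":[-39,480,34],"roll":0},{"jaw":-0.5,"travel":[-39,510,34],"roll":0},{"jaw":-0.5,"travel":[-39,510,34],"roll":0}]'
python3 -m creep '[{"jaw":-0.5,"travel":[0,0,0],"roll":0},{"jaw":-0.5,"travel":[0,0,0],"roll":0}]'
python3 - <<'E'
from h import *
grab('wrist','w5'); print(proj('w5',[.53,.245,.19]),observe()['q'])
E
```

```text
time_s: 8.25
position: [0.5292, 0.1646, 0.4799]
tool_rot: [[0.072, 0.997, -0.002], [0.997, -0.072, 0.001], [0.001, -0.002, -1.0]]
ft_force: [0.0, -0.5, -0.2]
grip_width: 0.064
gripper_force: 0.0
time_s: 8.45
position: [0.5303, 0.1601, 0.4803]
tool_rot: [[0.078, 0.997, -0.001], [0.997, -0.078, -0.0], [-0.0, -0.001, -1.0]]
ft_force: [0.5, 0.9, 0.3]
grip_width: 0.0641
gripper_force: 0.0
[309.14507227  78.96791499] [ 4.52600209e+00  1.98905903e+01  6.48772214e+01 -9.61692659e-03
  9.52661809e+01  9.05177643e+00]
```

View pics/w5.png

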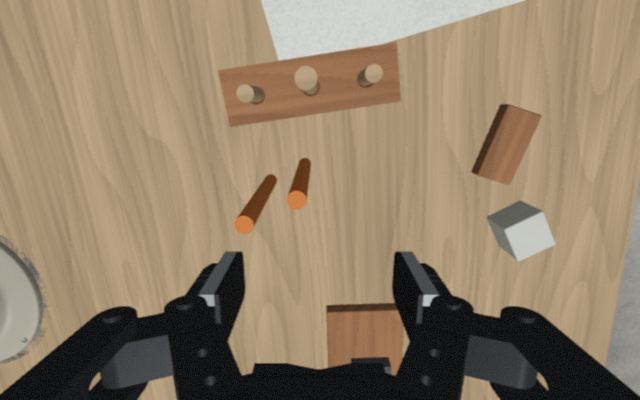

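Long dowel top at (306,78), short ones at (246,94) and (373,73), orange ones at (245,225) and (297,200).

```bash
python3 - <<'E'
from h import *
for u,v,z in[(306,78,.19),(246,94,.11),(373,73,.11),(245,225,.18),(297,200,.18)]: print(ray('w5',u,v,z))
E
```

```text
[0.52784803 0.24581483 0.19      ]
[0.4684656  0.24091793 0.11      ]
[0.58702605 0.2500676  0.11      ]
[0.46749413 0.13661232 0.18      ]
[0.51216508 0.15457836 0.18      ]
```

```bash
python3 -m creep '[{"jaw":-0.5,"travel":[-2.3,45,0],"roll":0},{"jaw":-0.5,"travel":[-2.3,85.6,-20],"roll":0},{"jaw":-0.5,"travel":[-2.3,85.6,-65],"roll":0},{"jaw":-0.5,"travel":[-2.3,85.6,-110],"roll":0},{"jaw":-0.5,"travel":[-2.3,85.6,-150],"roll":0},{"jaw":-0.5,"travel":[-2.3,85.6,-170],"roll":0},{"jaw":-0.5,"travel":[-2.3,85.6,-170],"roll":0},{"jaw":0.3,"travel":[-2.3,85.6,-170],"roll":0},{"jaw":0.3,"travel":[-2.3,85.6,-170],"roll":0}]'
python3 -m creep '[{"jaw":1,"travel":[0,0,0],"roll":0},{"jaw":1,"travel":[0,0,0],"roll":0},{"jaw":1,"travel":[0,0,0],"roll":0},{"jaw":1,"travel":[0,0,0],"roll":0},{"jaw":1,"travel":[0,0,0],"roll":0}]' 40
python3 - <<'E'
from h import *
grab('wrist','w6');o=observe();print(o['wrist_torque'],o['position'])
E
```

```text
time_s: 9.4
position: [0.5286, 0.2458, 0.3124]
tool_rot: [[0.079, 0.997, 0.003], [0.997, -0.079, 0.001], [0.001, 0.003, -1.0]]
ft_force: [0.2, 0.0, -0.8]
grip_width: 0.0359
gripper_force: 0.0
time_s: 9.9
position: [0.5282, 0.2463, 0.312]
tool_rot: [[0.078, 0.997, 0.002], [0.997, -0.078, 0.001], [0.001, 0.002, -1.0]]
ft_force: [-1.4, -0.4, 6.7]
grip_width: 0.015
gripper_force: 39.0
[-0.0026983   0.35701912  0.05994114] [0.52817841 0.24625869 0.31204903]
```

```bash
python3 -m creep '[{"jaw":1,"travel":[0,0,10],"roll":0},{"jaw":1,"travel":[0,0,25],"roll":0},{"jaw":1,"travel":[0,0,40],"roll":0},{"jaw":1,"travel":[0,0,60],"roll":0},{"jaw":1,"travel":[0,0,90],"roll":0},{"jaw":1,"travel":[0,0,125],"roll":0},{"jaw":1,"travel":[0,0,165],"roll":0},{"jaw":1,"travel":[0,0,205],"roll":0},{"jaw":1,"travel":[0,0,205],"roll":0},{"jaw":1,"travel":[0,0,205],"roll":0}]' 
python3 - <<'E'
from h import *
grab('side','d1');grab('scene','s1');o=observe();print(o['wrist_torque'],o['position'])
im,d,K,T=load('s1')
for t in('s1','d1'):
  print(t,'tip exp',proj(t,[.528,.246,.215]),'top',proj(t,[.528,.246,.395]))
E
```

```text
time_s: 10.95
position: [0.5278, 0.2461, 0.5166]
tool_rot: [[0.078, 0.997, 0.002], [0.997, -0.078, 0.0], [0.001, 0.002, -1.0]]
ft_force: [0.3, -0.5, -1.8]
grip_width: 0.015
gripper_force: 39.1
[-0.02429153 -0.0245664   0.06986773] [0.52819567 0.24616173 0.51468864]
s1 tip exp [404.11660018 108.61286597] top [423.3324127   19.83864225]
d1 tip exp [356.47468325 262.16790957] top [365.35725237 146.58348591]
```

I have one picture left, so I measure the held dowel's axis from the point clouds.

```bash
cat >> h.py <<'E'
def rod(tag,x,y,z0,z1,rad=.025):
    "axis line of dowel in view, pixel midline of the rod silhouette per height, via depth points"
    C=cloud(tag);_,d,K,T=load(tag)
    m=(np.hypot(C[...,0]-x,C[...,1]-y)<rad)&(C[...,2]>z0)&(C[...,2]<z1)&(d>0)
    P=C[m]; from scipy.optimize import least_squares
    zc=(z0+z1)/2
    def f(p):
        a=np.array([p[2],p[3],1.]);a/=np.linalg.norm(a)
        w=P-[p[0],p[1],zc]; return np.linalg.norm(w-np.outer(w@a,a),axis=1)-.008
    s=least_squares(f,[x,y,0,0],loss='soft_l1',f_scale=.001)
    return len(P),s.x.round(4),np.sqrt(np.mean(f(s.x)**2)).round(4),P[:,2].min()
E
python3 - <<'E'
from h import *
for t in('s1','d1'): print(t,rod(t,.528,.246,.19,.31), rod(t,.528,.246,.22,.31))
E
```

```text
s1 (341, array([ 0.5273,  0.2453,  0.0065, -0.0059]), np.float64(0.001), np.float64(0.21451133881973067)) (329, array([ 0.5275,  0.2452,  0.0037, -0.0018]), np.float64(0.0009), np.float64(0.22044051787654922))
d1 (658, array([ 0.5287,  0.2462, -0.0019,  0.0036]), np.float64(0.0008), np.float64(0.21490325431857793)) (645, array([ 0.5286,  0.2463, -0.0017,  0.0006]), np.float64(0.0007), np.float64(0.22067224930805918))
```

Dowel is upright and centred on the tool, tip at 0.215 m, tip to TCP about 0.302 m. Carry it to just above the bush.

```bash
python3 -m creep '[{"jaw":1,"travel":[5,-35,0],"roll":0},{"jaw":1,"travel":[11,-80,0],"roll":0},{"jaw":1,"travel":[17,-125,0],"roll":0},{"jaw":1,"travel":[23,-170,0],"roll":0},{"jaw":1,"travel":[29,-215,0],"roll":0},{"jaw":1,"travel":[35,-260,0],"roll":0},{"jaw":1,"travel":[41,-305,0],"roll":0},{"jaw":1,"travel":[46,-345,0],"roll":0},{"jaw":1,"travel":[48.3,-370.3,-10],"roll":0},{"jaw":1,"travel":[48.3,-370.3,-35],"roll":0},{"jaw":1,"travel":[48.3,-370.3,-52],"roll":0},{"jaw":1,"travel":[48.3,-370.3,-52],"roll":0}]'
python3 -m creep '[{"jaw":1,"travel":[0,0,0],"roll":0},{"jaw":1,"travel":[0,0,0],"roll":0}]'
python3 - <<'E'
from h import *
o=observe();print(o['position'])
grab('wrist','w7');grab('scene','s2');grab('side','d2')
x,y=o['position'][:2]
for t in('s2','d2'): print(t,rod(t,x,y,.17,.26))
r=lambda t,u,v,hw,hh,f:cv2.resize(load(t)[0][int(v)-hh:int(v)+hh,int(u)-hw:int(u)+hw,::-1],None,fx=f,fy=f,interpolation=cv2.INTER_CUBIC)
out=np.zeros((600,800,3),np.uint8)
for t,x0,y0,hw,hh,f in(('w7',0,0,50,50,4),('s2',400,0,25,25,8),('d2',0,400,25,12,8),):
  u,v=proj(t,[.5763,-.1243,.146]); print(t,u,v,int(u)-hw,int(v)-hh)
  c=r(t,u,v,hw,hh,f); out[y0:y0+c.shape[0],x0:x0+c.shape[1]]=c
cv2.imwrite('pics/c7.png',out)
E
```

```text
time_s: 12.25
position: [0.5766, -0.1245, 0.4603]
tool_rot: [[0.078, 0.997, -0.007], [0.997, -0.078, 0.003], [0.002, -0.007, -1.0]]
ft_force: [0.3, 0.2, 0.6]
grip_width: 0.0149
gripper_force: 39.1
time_s: 12.45
position: [0.5765, -0.1239, 0.4646]
tool_rot: [[0.078, 0.997, 0.001], [0.997, -0.078, -0.001], [-0.0, 0.001, -1.0]]
ft_force: [-0.4, -0.5, -0.5]
grip_width: 0.0147
gripper_force: 39.1
[ 0.57653036 -0.12391201  0.46463163]
s2 (326, array([ 0.5763, -0.1249,  0.0018,  0.0031]), np.float64(0.0007), np.float64(0.17005844289229688))
d2 (333, array([ 0.5777, -0.124 , -0.004 ,  0.0084]), np.float64(0.0013), np.float64(0.17062847769253908))
w7 317.89241172251155 186.6275420874378 267 136
s2 241.52987802682424 203.83999413214804 216 178
d2 350.7888171307012 160.64599723743217 325 148
```

View pics/c7.png

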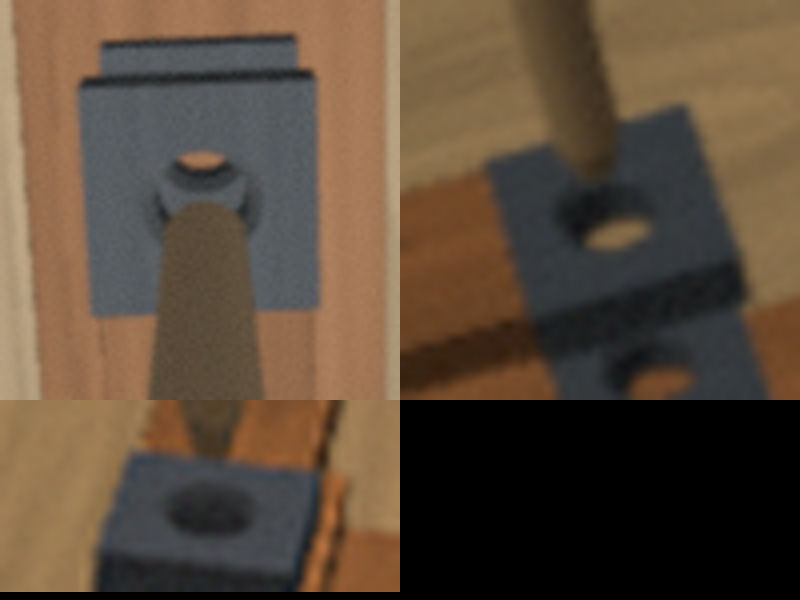

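Crop: upper bush block centred at wrist crop (201,196) with hole at about (206,197), scene hole (606,216), side hole (210,510). The dowel tip hangs just above the mouth. I compute the offset.

```bash
python3 - <<'E'
from h import *
def quad(t,pts,o,f):
    g=[ray(t,o[0]+u/f,o[1]+v/f,.146)[:2] for u,v in pts]
    return np.mean(g,0).round(4),[np.linalg.norm(g[i]-g[(i+1)%4]).round(3) for i in range(4)]
print('w',quad('w7',[(80,83),(313,76),(319,307),(92,316)],(267,136),4),ray('w7',267+206/4,136+197/4,.146)[:2])
print('s',quad('s2',[(87,160),(285,103),(345,270),(140,325)],(216,178),8),ray('s2',216+206/8,178+216/8,.146)[:2])
print('d',quad('d2',[(135,55),(320,70),(298,175),(100,150)],(325,148),8),ray('d2',325+210/8,148+110/8,.146)[:2])
for t,o,f in(('w7',(267,136),4),('s2',(216,178),8),('d2',(325,148),8)): print(t,[((proj(t,[.5765,-.124,z])-o)*f).round(0) for z in(.1627,.1747,.2)])
E
```

```text
w (array([ 0.5758, -0.1233]), [np.float64(0.048), np.float64(0.05), np.float64(0.049), np.float64(0.051)]) [ 0.57690787 -0.12314043]
s (array([ 0.5789, -0.1226]), [np.float64(0.048), np.float64(0.054), np.float64(0.048), np.float64(0.052)]) [ 0.57913392 -0.124693  ]
d (array([ 0.574 , -0.1197]), [np.float64(0.048), np.float64(0.051), np.float64(0.05), np.float64(0.047)]) [ 0.5748847  -0.12027077]
w7 [array([204., 221.]), array([204., 236.]), array([204., 274.])]
s2 [array([193., 162.]), array([184., 129.]), array([164.,  56.])]
d2 [array([209.,  45.]), array([211.,   3.]), array([216., -86.])]
```

```bash
python3 -m creep '[{"jaw":1,"travel":[0,1,0],"roll":0},{"jaw":1,"travel":[0,1,-6],"roll":0},{"jaw":1,"travel":[0,1,-12],"roll":0},{"jaw":1,"travel":[0,1,-18],"roll":0},{"jaw":1,"travel":[0,1,-24],"roll":0},{"jaw":1,"travel":[0,1,-29],"roll":0},{"jaw":1,"travel":[0,1,-34],"roll":0},{"jaw":1,"travel":[0,1,-38],"roll":0},{"jaw":1,"travel":[0,1,-38],"roll":0},{"jaw":1,"travel":[0,1,-38],"roll":0}]'
python3 - <<'E'
from h import *
o=observe();print(o['position'],o['ft_force'],o['wrist_torque'])
grab('scene','s3');grab('side','d3')
x,y=o['position'][:2]
for t in('s3','d3'): print(t,rod(t,x,y,.155,.23))
E
```

```text
time_s: 13.6
position: [0.5765, -0.1231, 0.4258]
tool_rot: [[0.078, 0.997, 0.0], [0.997, -0.078, -0.0], [-0.0, 0.0, -1.0]]
ft_force: [0.1, -0.1, -1.0]
grip_width: 0.015
gripper_force: 39.1
[ 0.57651584 -0.12312915  0.4258427 ] [ 0.10384067 -0.11548544 -0.96702076] [-0.01314262  0.03826428 -0.04209893]
s3 (258, array([ 0.576 , -0.124 ,  0.0025,  0.0032]), np.float64(0.0006), np.float64(0.1552652124379602))
d3 (273, array([ 0.5775, -0.1232,  0.006 ,  0.0046]), np.float64(0.0013), np.float64(0.1550716839923465))
```

```bash
python3 -m creep '[{"jaw":1,"travel":[0,0,-8],"roll":0},{"jaw":1,"travel":[0,0,-16],"roll":0},{"jaw":1,"travel":[0,0,-24],"roll":0},{"jaw":1,"travel":[0,0,-32],"roll":0},{"jaw":1,"travel":[0,0,-38],"roll":0},{"jaw":1,"travel":[0,0,-44],"roll":0},{"jaw":1,"travel":[0,0,-50],"roll":0},{"jaw":1,"travel":[0,0,-55],"roll":0},{"jaw":1,"travel":[0,0,-58],"roll":0},{"jaw":1,"travel":[0,0,-58],"roll":0}]'
```

```text
time_s: 14.7
position: [0.5765, -0.1231, 0.3673]
tool_rot: [[0.078, 0.997, -0.001], [0.997, -0.078, 0.0], [0.0, -0.001, -1.0]]
ft_force: [0.3, 0.5, 0.1]
grip_width: 0.015
gripper_force: 39.1
```

```bash
python3 -m creep '[{"jaw":1,"travel":[0,0,-6],"roll":0},{"jaw":1,"travel":[0,0,-12],"roll":0},{"jaw":1,"travel":[0,0,-18],"roll":0},{"jaw":1,"travel":[0,0,-22],"roll":0},{"jaw":1,"travel":[0,0,-24],"roll":0},{"jaw":1,"travel":[0,0,-24],"roll":0},{"jaw":1,"travel":[0,0,-24],"roll":0},{"jaw":1,"travel":[0,0,-24],"roll":0}]'
python3 - <<'E'
from h import *
grab('side','d4');grab('scene','s4');o=observe();print(o['ft_force'],o['wrist_torque'],o['position'])
for t in('s4','d4'):
  print(t,rod(t,.5765,-.1232,.022,.064,.03)[0::3])
  C=cloud(t); 
  m=(np.hypot(C[...,0]-.5765,C[...,1]+.1232)<.012)
  print(np.histogram(C[m][:,2],bins=[0,.015,.025,.035,.04,.045,.05,.055,.06,.066,.09,.14,.15,.19]))
# collar/peg check and top-of-peg
C=cloud('s4');m=(C[...,2]>.18)&(C[...,2]<.2085)&(np.hypot(C[...,0]-.5715,C[...,1]+.281)<.015);print('peg',C[m].mean(0))
E
```

```text
time_s: 15.5
position: [0.5765, -0.1231, 0.344]
tool_rot: [[0.078, 0.997, 0.0], [0.997, -0.078, -0.0], [-0.0, 0.001, -1.0]]
ft_force: [-0.1, 0.6, -0.3]
grip_width: 0.0152
gripper_force: 39.1
[-0.56948022 -0.30067644  0.51617988] [ 0.04044164  0.00269336 -0.024578  ] [ 0.57650128 -0.1231161   0.34394572]
s4 (14, np.float64(0.02203178273211459))
(array([ 0, 71,  0,  0,  0,  0,  0,  0,  0, 54, 42, 44, 33]), array([0.   , 0.015, 0.025, 0.035, 0.04 , 0.045, 0.05 , 0.055, 0.06 ,
       0.066, 0.09 , 0.14 , 0.15 , 0.19 ]))
d4 (37, np.float64(0.022021830755888483))
(array([  0,  57,   0,   0,   3,   7,   3,   0,   0,  48,  81,  38, 128]), array([0.   , 0.015, 0.025, 0.035, 0.04 , 0.045, 0.05 , 0.055, 0.06 ,
       0.066, 0.09 , 0.14 , 0.15 , 0.19 ]))
peg [ 0.57318563 -0.28106797  0.19689134]
```

Side view depth shows the tip at about 0.042 m below the lower bush, contact force is about zero, and the peg is where I left it. Handing in.

```bash
python3 -c "
from rig import close_job;print(close_job())"
```

```text
the job is handed in; nothing more can be done
None
```

The job is handed in at 15.6 s. The collar lever points at the index bar to within about 0.2° by my reading of the picture. The long dowel is through both bushes with no contact force, still gripped, tip about 42 mm above the table (22 mm above the base board). I did not touch the short dowels, cube or offcut.

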